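# Set the stock tags on the bin rack

### The arm

A 6-joint arm with a two-finger parallel gripper is mounted at the origin on the work surface; the furniture and walls round the work are solid. World frame = base frame: x ahead of the robot, y to its left, z up, the work surface at z = 0. Lengths are in m, angles in rad, forces in N, time in s.
With the tool pointing down it reaches from about 0.35 to 0.975 m from the base axis. Payload 4.9 kg.
Tool frame: the origin (TCP) lies between the finger pads; the fingertips stand 14 mm ahead of it and the grasp point (between the pads) lies 5 mm behind it (manip.finger_overhang is the distance from the TCP to the fingertips, in m); z points along the fingers, y is the line along which they close (so a half turn about z gives the same grasp; the last joint's range is limited). The gripper opens to 85 mm and grips with 20 to 120 N. Pads are 22 mm wide; open, the fingers measure 114 mm over their backs; the gripper's body (76 mm by 85 mm) begins 54 mm behind the grasp point. The pads swing forward as they close: fully open they stand 13 mm farther back than shut.
Start: joints at [-1.284, 0.053, 1.613, -0, 1.476, -0.119], TCP at [0.247, -0.574, 0.245] pointing down, gripper open.
Joint ranges: [-3.01, 3.01], [-1.01, 2.22], [0.06, 2.58], [-1.02, 4.17], [0.09, 2.62], [-3.14, 3.14]. Speed limits (rad/s): [2.57, 2.57, 3.14, 3.14, 3.14, 3.14].

### API

Orientations are given as a unit quaternion [w, x, y, z].
In Python, from plant import manip, grab_frame gives the robot as it stands.
- The arm moves only by the tool servo_tool, never from a script. Its argument "deltas" is a list that holds one entry, the list of rows, each a list of 5 numbers: the opening in per cent of the stroke, from 0 (shut) to 100 (fully open), then the shift along the world's x, y, z in m, then the turn about the world's z in degrees. A call has exactly 8 rows; each row shifts and turns the commanded pose from where the row before left it; what a row does not reach is not made up. A row lasts 1/10 s, in which the tool goes at most 50 mm and 8.59 degrees, less where a joint would pass 70% of its speed; a pose out of reach is approached as far as the arm can. A call is refused whole if a number of a shift passes 0.05 or a number of a turn 8.59, either way. A call with a gripper value outside its range is refused whole. The fingers move at their own pace and stop on an object; the grip force is fixed at half the most. Time passes only in rows, so rows that do not move let the fingers close, or fill a call up. It gives the time, the measured TCP pose, the force, the opening and the grip force at its end, in the units of the state.
- manip.state(): the state, without advancing time (a new reading comes with each control period).
- grab_frame(name): name is "scene" or "top" or "wrist"; returns a dict with "pixels" (420x560x3 uint8, red, green, blue), "z_map" (420x560 float32, m along the optical axis (not along the pixel's ray), 0 where there is no reading), "fx", "fy", "cx", "cy" (pixels), "rvec" (rotation vector, rad) and "tvec" (3), from world to camera coordinates, as OpenCV has them; the wrist camera has in their place "T_tool_cam" (4x4, takes a point from camera to tool coordinates, whose origin is the TCP and whose axes are the flange's). Camera axes: x right, y down, z forward; pixel columns grow to the right and rows downward; lengths in m; the calibration is good to about 2 mm. A picture is of the moment at which its call begins: read the wrist's pose just before it.
- manip.job_done(): hands the job in; it is judged then, once.
The state is a dict: "time": time; "joint_pos": joint angles; "joint_vel": joint speeds; "joint_efforts": joint torques, N m; "tool_pos": TCP position; "tool_rot": TCP orientation; "contact_force": force on the tool from outside, world axes, zero at the start; "ft_torque": the same for the moment, N m; "gripper_width": opening from 0.0 (shut) to 1.0 (fully open); "grasp_force": force on a finger pad.
Only numpy, scipy, OpenCV 4.12 (cv2) and the standard library are available. Lean on these libraries where they do the work, as an engineer would, in place of code of your own. Each camera call takes 0.05 s, during which the arm holds its last target. There are 200 camera calls.

### The job

The stock tags on the bin rack no longer match the bins: with a fingertip, gently push the wrong ones all the way over on their hinges, so that only the full bins show green to the front and the empty bin shows red. Leave the tag that is already right as it is; nothing is to be picked up, and the loose things lying about stay where they are.

Things in the scene. Friction and masses are not known exactly. Their poses are not given: they have to be found in the camera images.
- rack: grey sheet-metal bin rack, fixed, 172 mm deep, 336 wide: three blue bins in a row, 105 mm apart, and an aluminium tag rail (top 80 mm above the bench) along their back. Origin on the bench under the middle of the rail; x to the rack's back (away from the robot), y to its left, z up. Only the tags, their pins (to 150 mm) and rubber end stops (to 90 mm) stand above the rail
- bay_bolts: a bin FULL of steel bolts, in one of the rack's three places (left, middle, right), fixed, with its own tag on the rail behind it. Origin on the bench under the tag's hinge pin, in line with the bin's middle; axes as the rack's. The bin lies 142 to 17 mm in front of the origin, rim 59 mm above the bench (36 at the front); heaped parts stay below 75 mm
- tag_bolts (a joint): hinge of that bin's tag (rad), on an upright pin. 0: flat along the rail, left of the pin, RED face (white bar) to the front. It turns only through the front (at 1.57 it points at the rack's -x) to 3.14: flat to the right of the pin, GREEN face (white disc) to the front. Rubber stops at -0.15 and 3.29. Light friction hinge (0.02 N m, 0.7 N at the tag's middle): it stays where it is left
- pin_bolts (a point): point on that tag's hinge axis at the tag's mid height, 114 mm above the bench. The pin's head is 10 mm across, its top at 150 mm
- tag_bolts_middle (a point): middle of that tag's plate, 28 mm from the hinge axis, which lies in the plate's mid plane. The plate is 5 mm thick, ends 51 mm from the axis and reaches from 88 to 140 mm above the bench; above the rail (80 mm) and stops (90 mm) the space before and behind it is free
- bay_bearings: a bin FULL of ball bearings, in one of the rack's three places (left, middle, right), fixed, with its own tag on the rail behind it. Origin on the bench under the tag's hinge pin, in line with the bin's middle; axes as the rack's. The bin lies 142 to 17 mm in front of the origin, rim 59 mm above the bench (36 at the front); heaped parts stay below 75 mm
- tag_bearings (a joint): hinge of that bin's tag (rad), on an upright pin. 0: flat along the rail, left of the pin, RED face (white bar) to the front. It turns only through the front (at 1.57 it points at the rack's -x) to 3.14: flat to the right of the pin, GREEN face (white disc) to the front. Rubber stops at -0.15 and 3.29. Light friction hinge (0.02 N m, 0.7 N at the tag's middle): it stays where it is left
- pin_bearings (a point): point on that tag's hinge axis at the tag's mid height, 114 mm above the bench. The pin's head is 10 mm across, its top at 150 mm
- tag_bearings_middle (a point): middle of that tag's plate, 28 mm from the hinge axis, which lies in the plate's mid plane. The plate is 5 mm thick, ends 51 mm from the axis and reaches from 88 to 140 mm above the bench; above the rail (80 mm) and stops (90 mm) the space before and behind it is free
- bay_empty: an EMPTY bin (bare blue floor), in one of the rack's three places (left, middle, right), fixed, with its own tag on the rail behind it. Origin on the bench under the tag's hinge pin, in line with the bin's middle; axes as the rack's. The bin lies 142 to 17 mm in front of the origin, rim 59 mm above the bench (36 at the front); heaped parts stay below 75 mm
- tag_empty (a joint): hinge of that bin's tag (rad), on an upright pin. 0: flat along the rail, left of the pin, RED face (white bar) to the front. It turns only through the front (at 1.57 it points at the rack's -x) to 3.14: flat to the right of the pin, GREEN face (white disc) to the front. Rubber stops at -0.15 and 3.29. Light friction hinge (0.02 N m, 0.7 N at the tag's middle): it stays where it is left
- pin_empty (a point): point on that tag's hinge axis at the tag's mid height, 114 mm above the bench. The pin's head is 10 mm across, its top at 150 mm
- tag_empty_middle (a point): middle of that tag's plate, 28 mm from the hinge axis, which lies in the plate's mid plane. The plate is 5 mm thick, ends 51 mm from the axis and reaches from 88 to 140 mm above the bench; above the rail (80 mm) and stops (90 mm) the space before and behind it is free
- bolt_m12: a steel hexagon bolt standing on its head, 63 mm tall; loose, not part of the job, origin at the centre of its underside
- nut_m16: a steel hexagon nut, 27 mm wide, 13 mm tall; loose, not part of the job, origin at the centre of its underside
- green_cap: a green plastic screw cap, 36 mm across, 13 mm tall; loose, not part of the job, origin at the centre of its underside
- spark_plug: a used spark plug, 70 mm long, 22 mm tall, lying on the bench behind the rack; loose, not part of the job, origin at the centre of its underside
- tape_measure: a yellow tape measure, 37x82 mm, 61 mm tall; loose, not part of the job, origin at the centre of its underside
- red_screwdriver: a screwdriver with a red handle, 221 mm long, 27 mm tall; loose, not part of the job, origin at the centre of its underside

How it is judged:
At the end, for the whole second after the job is handed in: The tags of the two full bins lie flat along the rail, or within 0.3 rad (17 degrees) of it, with green to the front, the tag of the empty bin likewise with red to the front, and all three are at rest (value of joint each of tag_bolts, tag_bearings above 2.84159 rad and value of joint tag_empty below 0.3 rad and velocity of joint tag_bolts between -0.1 and 0.1 rad/s and velocity of joint tag_bearings between -0.1 and 0.1 rad/s and velocity of joint tag_empty between -0.1 and 0.1 rad/s); the robot touches nothing.
It fails at once if the tag of the bearing bin, right from the start, is turned away (by more than about 35 degrees from flat) (value of joint tag_bearings below 2.53 rad).
It fails at once if a tag is gripped or forced, or a bin pressed (more than 25 N) (contact force between anything else and bay_bolts above 25 N or contact force between anything else and bay_bearings above 25 N or contact force between anything else and bay_empty above 25 N).
It fails at once if a loose thing is lifted or pushed (more than 20 mm from where it was) (distance of any of bolt_m12, nut_m16, green_cap, spark_plug, tape_measure, red_screwdriver from where it was at the start of the episode above 0.02 m).
It also fails if it takes over 48 s, if anything falls off the work surface, if the arm or the gripper's body presses on something with over 40 N, if the wrist force passes 120 N, or if a joint passes its speed limit or range.

## Working session

There is one attempt and no reset: what is moved stays moved. The work goes in short steps, Python scripts to look and compute and a tool call to move; the robot and the scene stay as the last step left them, time stands still between calls to the robot, and variables do not carry over. Pictures are saved under pics/ and viewed, at most 10 in all, crops included, and the job is handed in when it is done.

Besides the shell and the picture viewer there is one more tool, called after ">>>" by a JSON object that holds its "name" and its "arguments". servo_tool: Moves the arm, as the interface text tells. Its arguments: {"type":"object","properties":{"deltas":{"type":"array"}},"required":["deltas"]}

```bash
mkdir -p pics
cat > h.py <<'E'
import numpy as np, cv2
from plant import manip, grab_frame
def save(n,f): cv2.imwrite(f'pics/{n}.png', f['pixels'][:,:,::-1])
def world(f):
    R=cv2.Rodrigues(np.array(f['rvec'],float))[0]; t=np.array(f['tvec'],float).ravel()
    z=f['z_map']; v,u=np.mgrid[:z.shape[0],:z.shape[1]]
    c=np.stack([(u-f['cx'])/f['fx']*z,(v-f['cy'])/f['fy']*z,z],-1)
    return (c-t)@R
E
python3 - <<'E'
from h import *
for n in('scene','top'):
    f=grab_frame(n); save(n,f); np.save(n+'_w.npy',world(f)); np.save(n+'_z.npy',f['z_map'])
    print(n,f['fx'],f['rvec'],f['tvec'])
print(manip.state())
E
```

```text
scene 516.0553725701762 [ 2.15877322 -1.05022354  0.42547911] [-0.47687165  0.23271198  0.98353198]
top 512.7009037195162 [ 2.22006446 -2.19009624  0.07775148] [-0.24936832  0.45689558  1.14288446]
{'time': 0.1, 'joint_pos': array([-1.28400066e+00,  5.33200642e-02,  1.61419870e+00,  2.67623157e-05,
        1.47597165e+00, -1.19010954e-01]), 'joint_vel': array([-0.00124545, -0.00129249, -0.00506551,  0.00052507,  0.00035372,
        0.00115702]), 'joint_efforts': array([-8.70412950e-04, -3.94903386e+01, -3.71364784e+01, -1.14546169e-04,
        3.89299414e-03, -1.46618640e-05]), 'tool_pos': array([ 0.2465699 , -0.57371185,  0.24414271]), 'tool_rot': array([-9.46662024e-04,  9.79485466e-01,  2.01512583e-01, -6.62377015e-05]), 'contact_force': array([ 0.29849702, -0.54368395,  0.04523243]), 'ft_torque': array([-0.02474602,  0.05072567, -0.04027206]), 'grasp_force': 0.0, 'gripper_width': 0.9989900002549937}
```

View pics/scene.png

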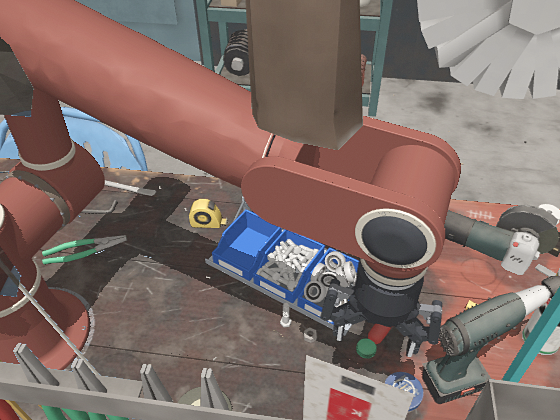

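View pics/top.png

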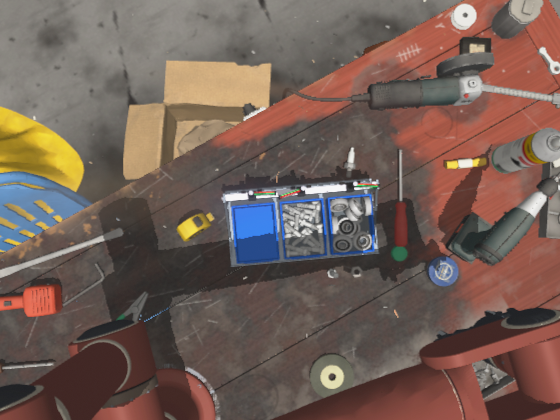

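The top view shows the rack at about (228-378, 180-265), with the bins empty, bolts and bearings from left to right. The rail and tags are near row 188. The scene view is largely blocked by the arm. Next I'll measure the rack and the tags.

Run:
```python
from h import *
im=cv2.imread('pics/top.png'); W=np.load('top_w.npy'); z=np.load('top_z.npy')
cv2.imwrite('pics/crop.png',cv2.resize(im[170:275,215:395],None,fx=4.4,fy=4.4,interpolation=cv2.INTER_NEAREST))
sub=np.zeros(z.shape,bool); sub[170:275,215:395]=1; sub&=z>0
h=W[...,2]
hsv=cv2.cvtColor(im,cv2.COLOR_BGR2HSV)
b=sub&(hsv[...,0]>105)&(hsv[...,0]<130)&(hsv[...,1]>150)&(h>.03)
r=cv2.minAreaRect(W[b][:,:2].astype(np.float32)*1000);print('blue',r,cv2.boxPoints(r), np.percentile(h[b],[5,95]))
t=sub&(h>.1)&(h<.17)
n,l,s,c=cv2.connectedComponentsWithStats(t.astype(np.uint8))
for i in range(1,n):
    if s[i,4]>3:
        p=W[l==i]; print(s[i],p.min(0).round(3),p.max(0).round(3),p.mean(0).round(3),im[l==i].mean(0).round())
```

```text
blue ((418.87286376953125, -295.7816467285156), (127.0325927734375, 304.1451110839844), 5.780072212219238) [[ 340.36423 -150.879  ]
 [ 370.99478 -453.47778]
 [ 497.3815  -440.6843 ]
 [ 466.75095 -138.08551]] [0.03598837 0.06463759]
[348 182  32   7 140] [ 0.504 -0.443  0.101] [ 0.513 -0.386  0.154] [ 0.507 -0.411  0.131] [107. 134. 122.]
[278 186  27  14 110] [ 0.479 -0.291  0.102] [ 0.502 -0.239  0.154] [ 0.49  -0.266  0.133] [114. 129. 160.]
[248 191  28   7 118] [ 0.482 -0.233  0.1  ] [ 0.492 -0.178  0.154] [ 0.488 -0.204  0.131] [126. 148. 139.]
```

View pics/crop.png

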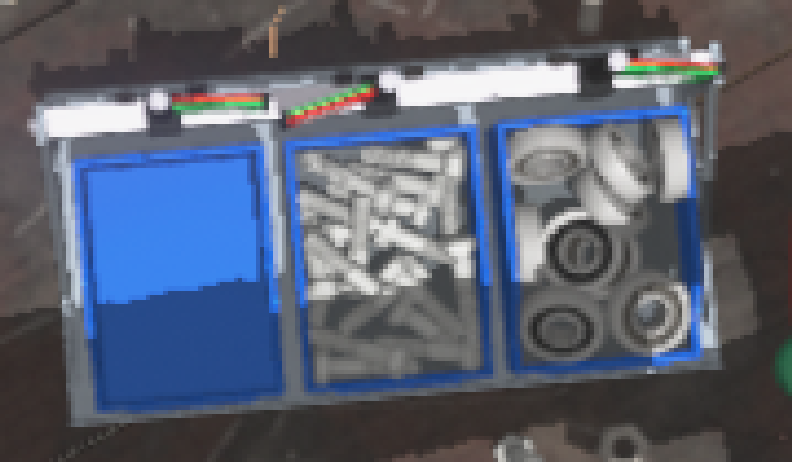

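The crop shows how each tag stands:
- **Empty (left bin):** pin head at crop (158,100). The tag lies to its right with green to the front, so it is wrong and must go to 0.
- **Bolts (middle bin):** pin at crop (387,82). The tag lies to its left with red to the front and its tip tilted forward, so it is wrong and must go to 3.14.
- **Bearings (right bin):** pin at crop (620,60). The tag lies to its right with green to the front, so it is right.

Next I'll find the pins.

Run:
```python
from h import *
f=grab_frame('top'); im=f['pixels'].astype(int); W=world(f); h=W[...,2]
R=cv2.Rodrigues(np.array(f['rvec']))[0]; t=np.array(f['tvec']).ravel(); C=-R.T@t
print('cam',C)
m=(h>.142)&(h<.165)&(im.min(2)>170); m[:170]=0;m[275:]=0;m[:,:215]=0;m[:,395:]=0
n,l,s,c=cv2.connectedComponentsWithStats(m.astype(np.uint8))
X=np.array([.995,.1007]);P=[]
for i in range(1,n):
    if s[i,4]<3: continue
    u,v=c[i]; d=R.T@np.array([(u-f['cx'])/f['fx'],(v-f['cy'])/f['fy'],1]); p=C+d*(.15-C[2])/d[2]
    P.append(p);print(s[i],c[i].round(1),p.round(4),'depth',W[l==i].mean(0).round(4))
a=np.array(P)[np.argsort([q[1] for q in P])]
print(np.diff(a,axis=0).round(4),[np.linalg.norm(x) for x in np.diff(a,axis=0)])
```

```text
cam [ 0.40125525 -0.22084327  1.16933549]
[353 182   4   4  14] [354.7 183.5] [ 0.5091 -0.3917  0.15  ] depth [ 0.509  -0.3916  0.1508]
[301 186   4   5  15] [302.5 187.9] [ 0.4987 -0.2873  0.15  ] depth [ 0.4986 -0.2872  0.1515]
[249 191   4   4  14] [250.3 192.5] [ 0.4879 -0.1831  0.15  ] depth [ 0.4878 -0.1832  0.1515]
[[-0.0103  0.1045  0.    ]
 [-0.0108  0.1041  0.    ]] [np.float64(0.10500711925754083), np.float64(0.1046662315693229)]
```

>>> {"name": "servo_tool", "arguments": {"deltas": [[[0,0,0,0,8],[0,0,0,0,8],[0,0,0,0,8],[0,0,0,0,8],[0,0,0,0,8],[0,0,0,0,8],[0,0,0,0,8],[0,0,0,0,8]]]}}

```text
time: 0.95
tool_pos: [0.2467, -0.574, 0.2447]
tool_rot: [-0.0, 0.722, 0.692, 0.0]
contact_force: [-0.0, 0.6, -0.0]
gripper_width: -0.003
grasp_force: 0.0
```

Both depth and rays put the pins at a height of 0.15 and 105 mm apart. I'll do the empty bin's tag first and start from behind it.

>>> {"name": "servo_tool", "arguments": {"deltas": [[[0,0.028,0.036,0,8],[0,0.028,0.036,0,0],[0,0.028,0.036,0,0],[0,0.028,0.036,0,0],[0,0.028,0.036,0,0],[0,0.028,0.036,0,0],[0,0.028,0.036,0,0],[0,0.028,0.036,0,0]]]}}

```text
time: 1.75
tool_pos: [0.4714, -0.2845, 0.245]
tool_rot: [-0.0, 0.674, 0.739, -0.0]
contact_force: [1.4, -0.0, -0.0]
gripper_width: 0.002
grasp_force: 0.0
```

>>> {"name": "servo_tool", "arguments": {"deltas": [[[0,0.029,0.0385,0,0],[0,0.029,0.0385,0,0],[0,0,0,0,0],[0,0,0,0,0],[0,0,0,0,0],[0,0,0,0,0],[0,0,0,0,0],[0,0,0,0,0]]]}}

```text
time: 2.55
tool_pos: [0.5283, -0.2101, 0.2453]
tool_rot: [0.0, 0.675, 0.738, -0.0]
contact_force: [1.0, -0.1, 0.7]
gripper_width: 0.001
grasp_force: 0.0
```

Run:
```python
from h import *
s=manip.state(); print(s['tool_pos'],s['tool_rot'])
f=grab_frame('wrist'); save('w1',f); print(np.array(f['T_tool_cam']).round(3))
```

```text
[ 0.52828814 -0.21005087  0.24532808] [ 2.95311682e-05  6.74560469e-01  7.38219596e-01 -1.05084190e-05]
[[-0.    -0.96  -0.281  0.072]
 [ 1.    -0.     0.    -0.001]
 [-0.    -0.281  0.96  -0.129]
 [ 0.     0.     0.     1.   ]]
```

View pics/w1.png

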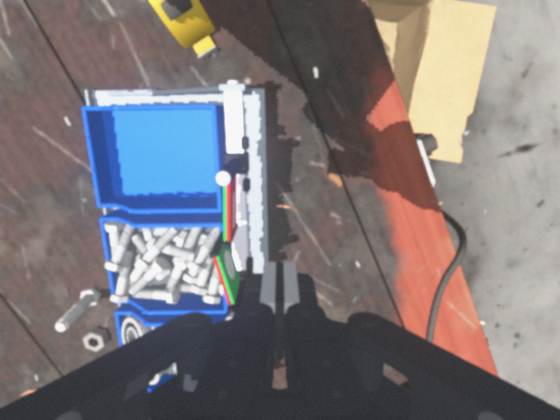

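The wrist view shows the shut fingertips at about (283,270). They are behind the rail, right of the empty bin's pin at (223,178) and clear of the bolts tag at (228,275). Now I'll lower and push.

>>> {"name": "servo_tool", "arguments": {"deltas": [[[0,0,0,-0.03,0],[0,0,0,-0.03,0],[0,0,0,-0.03,0],[0,0,0,-0.029,0],[0,0,0,0,0],[0,0,0,0,0],[0,-0.0076,-0.0008,0,0],[0,-0.0076,-0.0008,0,0]]]}}

```text
time: 3.4
tool_pos: [0.5142, -0.2116, 0.1287]
tool_rot: [0.002, 0.674, 0.739, 0.0]
contact_force: [0.4, -0.2, -0.5]
gripper_width: -0.0
grasp_force: 0.0
```

>>> {"name": "servo_tool", "arguments": {"deltas": [[[0,-0.0076,-0.0008,0,0],[0,-0.0076,-0.0008,0,0],[0,-0.0076,-0.0008,0,0],[0,-0.0084,0.0005,0,0],[0,-0.0084,0.0005,0,0],[0,-0.0084,0.0005,0,0],[0,0,0,0,0],[0,0,0,0,0]]]}}

```text
time: 4.2
tool_pos: [0.4652, -0.2116, 0.1262]
tool_rot: [-0.0, 0.674, 0.739, -0.0]
contact_force: [-0.2, 0.0, -0.9]
gripper_width: -0.003
grasp_force: 0.0
```

Run:
```python
from h import *
save('s2',grab_frame('top')); 
im=cv2.imread('pics/s2.png')
cv2.imwrite('pics/c2.png',cv2.resize(im[140:290,200:400],None,fx=4,fy=4))
```

```text
(no output)
```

View pics/c2.png

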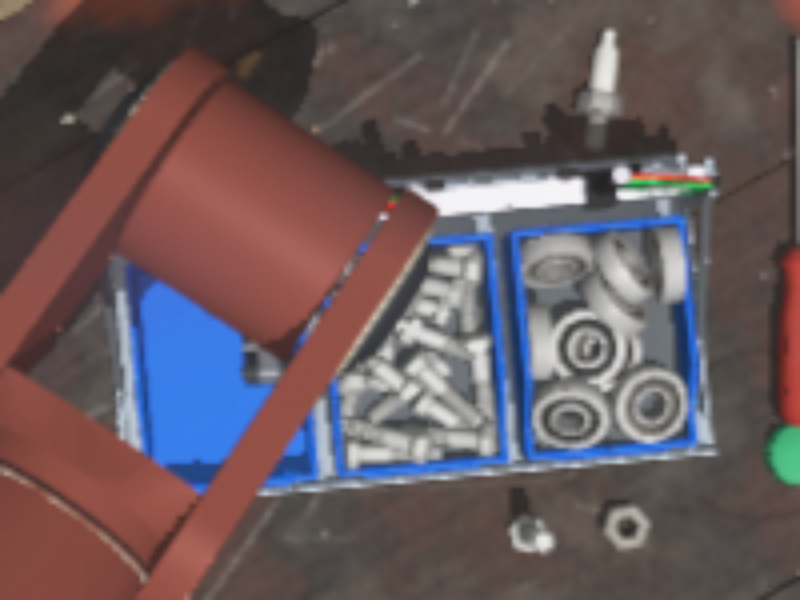

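From above the arm hides the empty bin's tag. Forces are small and the position is as planned, so I'll continue the arc.

>>> {"name": "servo_tool", "arguments": {"deltas": [[[0,-0.0048,0.0075,0,0],[0,-0.0048,0.0075,0,0],[0,-0.0007,0.0066,0,0],[0,-0.0007,0.0066,0,0],[0,-0.0007,0.0066,0,0],[0,0.003,0.007,0,0],[0,0.003,0.007,0,0],[0,0.003,0.007,0,0]]]}}

```text
time: 5.05
tool_pos: [0.463, -0.1552, 0.1262]
tool_rot: [-0.0, 0.674, 0.739, 0.0]
contact_force: [0.0, -0.6, -0.3]
gripper_width: -0.0
grasp_force: 0.3
```

>>> {"name": "servo_tool", "arguments": {"deltas": [[[0,0.0015,0.001,0,0],[0,0.0015,0.001,0,0],[0,0,0,0,0],[0,0,0,0,0],[0,0,0,0,0],[0,-0.005,0,0,0],[0,-0.01,0,0,0],[0,-0.02,0,0,0]]]}}

```text
time: 5.85
tool_pos: [0.4304, -0.154, 0.1264]
tool_rot: [0.0, 0.674, 0.739, 0.0]
contact_force: [-0.3, -0.9, 0.5]
gripper_width: 0.001
grasp_force: 0.0
```

>>> {"name": "servo_tool", "arguments": {"deltas": [[[0,0,0,0.04,0],[0,0,0,0.04,0],[0,0,0,0.04,0],[0,0.026,-0.025,0,0],[0,0.026,-0.025,0,0],[0,0.026,-0.025,0,0],[0,0.026,-0.025,0,0],[0,0,0,0,0]]]}}

```text
time: 6.65
tool_pos: [0.5356, -0.2562, 0.2451]
tool_rot: [-0.001, 0.675, 0.738, -0.0]
contact_force: [-0.3, -0.3, 0.5]
gripper_width: -0.001
grasp_force: 0.0
```

Run:
```python
from h import *
s=manip.state(); print(s['tool_pos'],s['tool_rot'])
f=grab_frame('wrist'); save('w2',f)
```

```text
[ 0.53555173 -0.25620569  0.24513912] [-5.50822307e-04  6.74670687e-01  7.38118600e-01 -3.05223288e-04]
```

View pics/w2.png

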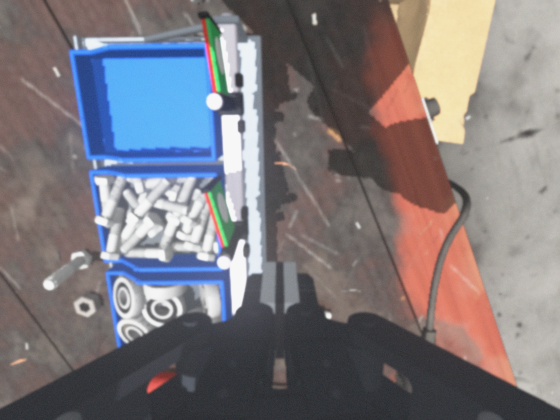

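The empty bin's tag now lies left of its pin at (215,100), with red to the front and its tip near (205,15). I'll check its angle with depth, then start on the bolts tag.

```bash
cat >> h.py <<'E'
from scipy.spatial.transform import Rotation
PIN={'empty':(.4879,-.1831),'bolts':(.4987,-.2873),'bear':(.5091,-.3917)}
def tags():
    s=manip.state(); f=grab_frame('wrist'); z=f['z_map']
    v,u=np.mgrid[:z.shape[0],:z.shape[1]]
    c=np.stack([(u-f['cx'])/f['fx']*z,(v-f['cy'])/f['fy']*z,z],-1)
    T=np.array(f['T_tool_cam']); q=s['tool_rot']
    W=(c@T[:3,:3].T+T[:3,3])@Rotation.from_quat([q[1],q[2],q[3],q[0]]).as_matrix().T+s['tool_pos']
    M=W[(z>0)&(W[...,2]>.11)&(W[...,2]<.146)]
    X=np.array([.995,.1007]);Y=np.array([-.1007,.995])
    for k,p in PIN.items():
        d=M[:,:2]-p; a,b=d@X,d@Y; r=np.hypot(a,b); ok=(r>.012)&(r<.053)&(a<.015)
        if ok.sum()>20:
            th=np.arctan2(-a[ok],b[ok]); print(k,ok.sum(),'theta',np.median(th).round(3),np.percentile(th,[10,90]).round(2))
    return f
E
python3 -c "
from h import *
tags()"
```

```text
empty 968 theta 0.035 [-0.06  0.13]
bolts 840 theta 0.162 [0.07 0.25]
```

>>> {"name": "servo_tool", "arguments": {"deltas": [[[0,0,0,-0.03,0],[0,0,0,-0.03,0],[0,0,0,-0.03,0],[0,0,0,-0.029,0],[0,0,0,0,0],[0,0,0,0,0],[0,-0.0076,-0.0003,0,0],[0,-0.0076,-0.0003,0,0]]]}}

```text
time: 7.55
tool_pos: [0.5201, -0.2551, 0.1299]
tool_rot: [0.002, 0.674, 0.739, 0.0]
contact_force: [0.3, -0.4, 0.8]
gripper_width: -0.002
grasp_force: 0.0
```

>>> {"name": "servo_tool", "arguments": {"deltas": [[[0,-0.0076,-0.0008,0,0],[0,-0.0076,-0.0008,0,0],[0,-0.0076,-0.0008,0,0],[0,-0.0082,-0.0022,0,0],[0,-0.0082,-0.0022,0,0],[0,-0.0082,-0.0022,0,0],[0,0,0,0,0],[0,0,0,0,0]]]}}

```text
time: 8.35
tool_pos: [0.4719, -0.2637, 0.1272]
tool_rot: [-0.0, 0.674, 0.739, -0.0]
contact_force: [0.5, 0.3, -1.1]
gripper_width: -0.002
grasp_force: 0.0
```

>>> {"name": "servo_tool", "arguments": {"deltas": [[[0,-0.0037,-0.0084,0,0],[0,-0.0037,-0.0084,0,0],[0,0.0007,-0.0066,0,0],[0,0.0007,-0.0066,0,0],[0,0.0007,-0.0066,0,0],[0,0.0043,-0.0063,0,0],[0,0.0043,-0.0063,0,0],[0,0.0043,-0.0063,0,0]]]}}

```text
time: 9.15
tool_pos: [0.4802, -0.3197, 0.1273]
tool_rot: [0.0, 0.674, 0.739, -0.0]
contact_force: [-1.4, 0.7, -0.1]
gripper_width: 0.003
grasp_force: 0.3
```

>>> {"name": "servo_tool", "arguments": {"deltas": [[[0,0.0018,-0.0008,0,0],[0,0.0018,-0.0008,0,0],[0,0,0,0,0],[0,0,0,0,0],[0,0,0,0,0],[0,0,0,0,0],[0,0,0,0,0],[0,0,0,0,0]]]}}

```text
time: 9.95
tool_pos: [0.4834, -0.3206, 0.1273]
tool_rot: [0.0, 0.674, 0.739, 0.0]
contact_force: [0.9, -0.1, -0.5]
gripper_width: -0.002
grasp_force: 0.0
```

>>> {"name": "servo_tool", "arguments": {"deltas": [[[0,-0.005,0,0,0],[0,-0.01,0,0,0],[0,-0.02,0,0,0],[0,0,0,0.045,0],[0,0,0,0.045,0],[0,0,0,0.045,0],[0,0.03,-0.04,0.03,0],[0,0.03,-0.04,0,0]]]}}

```text
time: 10.75
tool_pos: [0.5054, -0.3966, 0.2961]
tool_rot: [0.006, 0.674, 0.739, -0.0]
contact_force: [0.0, -1.3, -0.0]
gripper_width: 0.003
grasp_force: 0.0
```

>>> {"name": "servo_tool", "arguments": {"deltas": [[[0,0.03,-0.04,0,0],[0,0.02,-0.02,0,0],[0,0,0,0,0],[0,0,0,0,0],[0,0,0,0,0],[0,0,0,0,0],[0,0,0,0,0],[0,0,0,0,0]]]}}

```text
time: 11.55
tool_pos: [0.5539, -0.4545, 0.2887]
tool_rot: [0.0, 0.674, 0.739, -0.0]
contact_force: [-0.3, -0.1, 0.5]
gripper_width: -0.003
grasp_force: 0.0
```

```bash
python3 -c "
from h import *
save('w3',tags())"
```

```text
bolts 578 theta 3.06 [-3.13  3.13]
bear 502 theta 3.041 [-3.1   3.11]
```

View pics/w3.png

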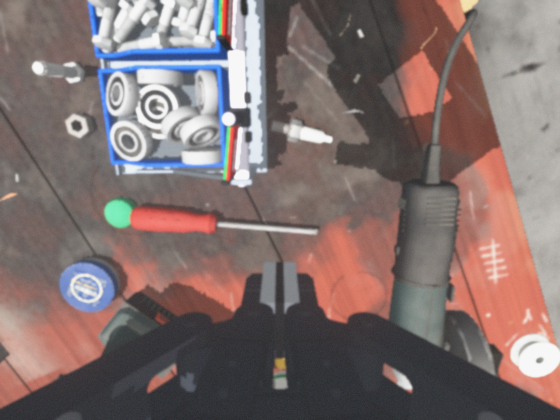

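The bolts tag at (222,25) is flat to the right with green to the front, parallel to the untouched bearings tag at (229,150). The empty bin's tag read 0.035 rad and the arm is clear of everything, so I'll hand it in.

```bash
python3 -c "
from plant import manip
print(manip.job_done())"
```

```text
the job is handed in; nothing more can be done
None
```

I handed the job in at about 12 s: the bolts tag now shows green, the empty bin's tag shows red, and I left the bearings tag as it was; the last camera readings put all three flat along the rail, but no verdict came back.

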